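Put the routing templates back with their blanks

TASK

Three routing templates have been put back into the wrong parts trays. Put every template into the tray whose blanks have its outline, standing upright and pushed fully home in that tray's channels (each holds only one; the empty tray can take one in the meantime, and must be free again at the end). Leave the sanding block and the tin where they are.

Things in the scene. Friction and masses are not known exactly. Their poses are not given: they have to be found in the camera images.
- round_template_center (a point): round template: bare brown fibreboard plate 12 mm thick, 90 wide, 100 tall, 85 g, straight foot; upper edge a half circle of radius 45 mm (shoulders 55 mm above the foot, top at 100). It stands in a tray's channels. Point at its centre, 50 mm above the foot. Axes: x across the thickness, y along the width, z up to the shaped edge. Same either way round.
- peak_template_center (a point): peak template: bare brown fibreboard plate 12 mm thick, 90 wide, 100 tall, 85 g, straight foot; upper edge a 45-degree gable with its point on the centre line (shoulders 55 mm above the foot, top at 100). It stands in a tray's channels. Point at its centre, 50 mm above the foot. Axes: x across the thickness, y along the width, z up to the shaped edge. Same either way round.
- step_template_center (a point): step template: bare brown fibreboard plate 12 mm thick, 90 wide, 100 tall, 85 g, straight foot; upper part a central tongue 36 mm wide between square shoulders (shoulders 55 mm above the foot, top at 100). It stands in a tray's channels. Point at its centre, 50 mm above the foot. Axes: x across the thickness, y along the width, z up to the shaped edge. Same either way round.
- round_tray_home (a point): template place of the tray with round-ended blanks (two pale wood pieces of the round template's outline, lying flat). Grey tray 172 x 118 mm, fixed, floor 8 mm thick; blanks' top 40 mm above the bench, 32 to 132 mm beyond the template. Point: a template's centre when fully home, 58 mm above the bench. Axes: x across the groove, away from the robot towards the blanks; y to the other channel; z up.
- peak_tray_home (a point): template place of the tray with pointed blanks (peak outline). In every tray two upright aluminium channels, 100 mm apart between their bottoms, take a template's side edges: groove 16 mm wide, 16 mm deep, 46 mm tall, then a mouth flared about 7 mm to all sides, top 68 mm above the bench; between them both faces are free. Point: a template's centre when fully home, 58 mm above the bench. Axes as round_tray_home.
- step_tray_home (a point): template place of the tray with tongue-ended blanks (step outline: 90 mm wide, then a tongue 36 mm wide). Tray and channels as the others. Point: a template's centre when fully home, 58 mm above the bench. Axes as round_tray_home.
- empty_tray_home (a point): template place of the fourth tray, which has no blanks and, at the start, no template. Tray and channels as the others. Point: a template's centre when fully home, 58 mm above the bench. Axes as round_tray_home.
- sanding_block: bystander: wooden sanding block with a cork sole, 115 by 62 by 38 mm, on the bench beside the outermost tray; origin at the centre of its underside
- wax_tin: bystander: round steel tin, 70 mm across, 50 mm tall, on the bench beside the outermost tray; origin at the centre of its underside

How it is judged (in metres and radians):
At the end, for the whole second after the job is handed in: Each of the three templates stands in the channels of the tray holding blanks of its own outline: centre within 8 mm (horizontally) and 4 mm (height) of that tray's home point, upright within 0.1 rad, turned within 0.12 rad of the tray (either way round), at rest and let go (horizontal distance between round_template_center and round_tray_home below 0.008 m and z of round_template_center in the frame of round_tray_home between -0.004 and 0.004 m and angle between each of round_template_center, peak_template_center, step_template_center's own z axis and vertical below 0.1 rad and angle between the x axis of round_template_center and the x axis of round_tray_home, either way round below 0.12 rad and linear speed of each of round_template, peak_template, step_template below 0.02 m/s and contact force between the fingers and round_template below 0.1 N and horizontal distance between peak_template_center and peak_tray_home below 0.008 m and z of peak_template_center in the frame of peak_tray_home between -0.004 and 0.004 m and angle between the x axis of peak_template_center and the x axis of peak_tray_home, either way round below 0.12 rad and contact force between the fingers and peak_template below 0.1 N and horizontal distance between step_template_center and step_tray_home below 0.008 m and z of step_template_center in the frame of step_tray_home between -0.004 and 0.004 m and angle between the x axis of step_template_center and the x axis of step_tray_home, either way round below 0.12 rad and contact force between the fingers and step_template below 0.1 N); the robot touches nothing.
It fails at once if the sanding block is pushed more than 30 mm from where it lay (distance of sanding_block from where it was at the start of the episode above 0.03 m).
It fails at once if the wax tin is pushed more than 30 mm from where it lay (distance of wax_tin from where it was at the start of the episode above 0.03 m).
It also fails if it takes over 99 s, if anything falls off the work surface, if the arm or the gripper's body presses on something with over 40 N, if the wrist force passes 120 N, or if a joint passes its speed limit or range.

ROBOT

A 6-joint arm with a two-finger parallel gripper is mounted at the origin on the work surface. World frame = base frame: x ahead of the robot, y to its left, z up, the work surface at z = 0. Lengths are in mm, angles in rad, forces in N, time in s.
With the tool pointing down it reaches from about 300 to 750 mm from the base axis. Payload 8.5 kg.
Tool frame: the origin (TCP) lies on the centre line of the jaws, within the pads' length; the fingertips stand 19 mm ahead of it and the grasp point (between the pads) is the TCP; z points along the fingers, y is the line along which they close (so a half turn about z gives the same grasp; the last joint's range is limited). The gripper opens to 88 mm and grips with 3 to 60 N. Pads are 18 mm wide; open, the fingers measure 123 mm over their backs; the gripper's body (75 mm by 187 mm) begins 45 mm behind the grasp point.
Start: joints at [-1.387, 0.381, 1.297, -0, 1.464, -0.215], TCP at [213.565, -506.824, 257.748] pointing down, gripper open.
Joint ranges: [-3.11, 3.11], [-0.89, 2.33], [0.22, 2.48], [-1.42, 4.56], [0.17, 2.85], [-2.88, 2.88]. Speed limits (rad/s): [2.39, 2.39, 3.14, 3.14, 3.14, 3.14].

INTERFACE

Orientations are given as a unit quaternion [w, x, y, z].
In Python, from workcell import robot gives the robot as it stands.
- The arm moves only by the tool play_rows, never from a script. Its argument "commands" is a list that holds one entry, the list of rows, each a list of 4 numbers: the shift along the world's x, y, z each as a share of 50 cm, from -1 to 1, then the turn about the world's z as a share of 180 degrees, from -1 to 1. In form: [[[x, y, z, turn], ...]]. A call has exactly 5 rows; each row is the pose to reach, as a shift and turn from the pose commanded when the call began, turning the shorter way round; what a row does not reach only later rows make up. A row lasts 1/8 s, in which the tool goes at most 62.5 mm and 10.7 degrees, less where a joint would pass 70% of its speed; a pose out of reach is approached as far as the arm can. A call with a number of a shift or a turn outside -1 to 1 is refused whole. A call with a gripper value outside its range is refused whole. "gripper" is the closure, from 0 (fully open) to 1 (shut), set as the call begins (left out, the last holds). The fingers move at their own pace and stop on an object; the grip force is fixed at half the most. Time passes only in rows, so rows that repeat a pose let the fingers close, or fill a call up. It gives the time, the measured TCP pose, the force, the opening and the grip force at its end, in the units of the state.
- robot.get_state(): the state, without advancing time (a new reading comes with each control period).
- robot.capture(name): name is "scene" or "top" or "wrist"; returns a dict with "frame" (420x560x3 uint8, red, green, blue), "mtx" (3x3 intrinsics, pixels), "R" (3x3) and "t" (3): a world point X has camera coordinates R X + t. Camera axes: x right, y down, z forward; pixel columns grow to the right and rows downward; lengths in mm; the calibration is good to about 2 mm. A picture is of the moment at which its call begins. There is no depth.
- robot.sign_off(): hands the job in; it is judged then, once.
The state is a dict: "t": time; "qpos": joint angles; "joint_vel": joint speeds; "joint_efforts": joint torques, N m; "tool_pos": TCP position; "orientation": TCP orientation; "wrist_force": force on the tool from outside, world axes, zero at the start; "ft_torque": the same for the moment, N m; "gripper_width": finger opening in mm; "gripper_force": force on a finger pad.
Only numpy, scipy, OpenCV 4.12 (cv2) and the standard library are available. Lean on these libraries where they do the work, as an engineer would, in place of code of your own. Each camera call takes 0.05 s, during which the arm holds its last target. There are 200 camera calls.

## Working session

There is one attempt and no reset: what is moved stays moved. The work goes in short steps, Python scripts to look and compute and a tool call to move; the robot and the scene stay as the last step left them, time stands still between calls to the robot, and variables do not carry over. Pictures are saved under pics/ and viewed, at most 14 in all, crops included, and the job is handed in when it is done.

Besides the shell and the picture viewer there is one more tool, called after ">>>" by a JSON object that holds its "method" and its "body". play_rows: Moves the arm, as the interface text tells. Its arguments: {"type":"object","properties":{"commands":{"type":"array","items":{"type":"array","items":{"type":"array","items":{"type":"number"}}}},"gripper":{"type":"number"}},"required":["commands"]}

```bash
mkdir -p pics; ls
python3 - <<'E'
from workcell import robot
import cv2
for n in ("scene","top"):
    c=robot.capture(n); cv2.imwrite(f"pics/{n}0.png",c["frame"][:,:,::-1]); print(n,c["mtx"].tolist(),c["R"].round(4).tolist(),c["t"].round(1).tolist())
s=robot.get_state(); print(s)
E
```

```text
pics
scene [[423.08910051143414, 0.0, 278.5640278369186], [0.0, 423.08910051143414, 210.13396145031584], [0.0, 0.0, 1.0]] [[-0.4068, 0.9135, 0.0041], [0.784, 0.3514, -0.5117], [-0.4689, -0.2049, -0.8591]] [200.5, -384.3, 1394.9]
top [[523.2565102208285, 0.0, 280.5827086802722], [0.0, 523.2565102208285, 202.79108133399106], [0.0, 0.0, 1.0]] [[-0.0252, -0.9997, 0.007], [-0.978, 0.0232, -0.2074], [0.2072, -0.0121, -0.9782]] [9.9, 547.1, 1371.5]
{'t': 0.1, 'qpos': array([-1.38729159e+00,  3.81117987e-01,  1.29811367e+00, -1.69113333e-05,
        1.46360786e+00, -2.15303433e-01]), 'joint_vel': array([-7.44588931e-05, -2.92414261e-03, -1.36098568e-03, -2.32917444e-04,
        9.91645601e-04, -6.61022606e-04]), 'joint_efforts': array([ 3.34375291e-03, -4.38649607e+01, -2.24911630e+01,  7.14363693e-02,
        3.42394423e-02, -6.20549031e-05]), 'tool_pos': array([ 213.52852877, -506.62562882,  257.22925957]), 'orientation': array([-6.23485867e-04,  9.80184423e-01,  1.98086113e-01,  1.50621873e-06]), 'wrist_force': array([ 0.39823172,  0.18558159, -0.51869748]), 'ft_torque': array([ 0.00856765, -0.02002819,  0.05569435]), 'gripper_force': 0.0, 'gripper_width': 88.07192793832289}
```

View pics/scene0.png

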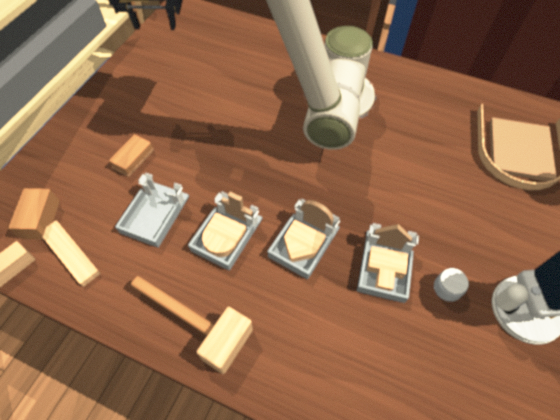

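View pics/top0.png

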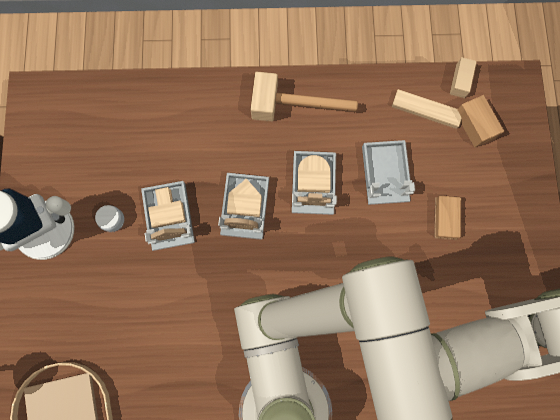

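The scene picture shows four trays in a row. From the robot's left, they are step blanks (389,265), peak blanks (303,240), round blanks (225,232) and empty (153,212). The templates appear cycled, with peak in the step tray, round in the peak tray and step in the round tray. I'll magnify to confirm this.

Run:
```python
import cv2,numpy as np
t=cv2.imread("pics/top0.png")[130:255,135:475]; s=cv2.imread("pics/scene0.png")[165:305,110:430]
f=lambda i:cv2.resize(i,(800,int(i.shape[0]*800/i.shape[1])),interpolation=cv2.INTER_CUBIC)
a=np.vstack([f(t)[:,:],f(s)[:300]]); a=a[:600];cv2.imwrite("pics/crop1.png",a)
```

```text
(no output)
```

View pics/crop1.png

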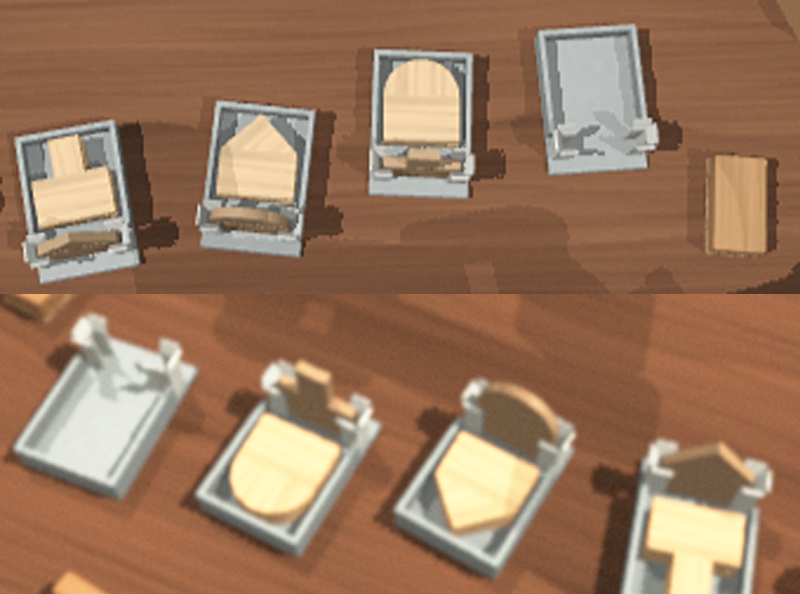

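Confirmed: the top camera shows the step tray (holds peak), peak tray (holds round), round tray (holds step) and the empty tray. Next I'll measure the blanks, whose tops are at z=40, and the tray outlines.

```bash
cat > h.py <<'E'
import cv2,numpy as np
def cast(c,uv,z):
    uv=np.asarray(uv,float).reshape(-1,2); K,R,t=c["mtx"],c["R"],c["t"]
    d=np.linalg.solve(K,np.c_[uv,np.ones(len(uv))].T).T@R; C=-R.T@t
    return (C+d*((z-C[2])/d[:,2])[:,None])[:,:2]
def proj(c,X):
    p=np.atleast_2d(X)@c["R"].T+c["t"]; q=p@c["mtx"].T; return q[:,:2]/q[:,2:]
def blobs(m,amin):
    cs,_=cv2.findContours(m.astype(np.uint8)*255,cv2.RETR_EXTERNAL,cv2.CHAIN_APPROX_NONE)
    return [c.reshape(-1,2) for c in cs if cv2.contourArea(c)>amin]
E
cat > m1.py <<'E'
from workcell import robot
from h import *
c=robot.capture("top"); print("cam",-c["R"].T@c["t"])
f=c["frame"].astype(int); hsv=cv2.cvtColor(c["frame"],cv2.COLOR_RGB2HSV).astype(int)
roi=np.zeros(f.shape[:2],bool); roi[120:260,130:420]=1
pale=roi&(hsv[...,2]>195)&(hsv[...,1]>40)
for b in blobs(pale,200):
    p=cast(c,b,40).astype(np.float32); r=cv2.minAreaRect(p); print("blank px",b.mean(0).round(),"rect",np.round(r[0],1),np.round(r[1],1),round(r[2],1))
grey=roi&(hsv[...,1]<60)&(hsv[...,2]>70)
grey=cv2.morphologyEx(grey.astype(np.uint8),cv2.MORPH_CLOSE,np.ones((5,5)))
for b in blobs(grey,400):
    h=cv2.convexHull(b).reshape(-1,2)
    for z in (0,20): 
        r=cv2.minAreaRect(cast(c,h,z).astype(np.float32)); print("tray z",z,np.round(r[0],1),np.round(r[1],1),round(r[2],1))
    # far corners: 4-corner approx
    q=cv2.approxPolyDP(h,5,True).reshape(-1,2); print(q.tolist())
E
python3 m1.py
```

```text
cam [ 251.09334868   13.75788096 1455.00133844]
blank px [165. 208.] rect [551.5 316.8] [99.7 90.1] 11.0
blank px [244. 200.] rect [571.7  96.2] [89.5 99.5] 83.9
blank px [313. 175.] rect [636.9 -98.3] [87. 99.] 88.2
tray z 0 [531.6 320.7] [183.9 134.8] 9.6
tray z 20 [527.7 316.5] [181.4 132.9] 9.6
[[183, 181], [194, 242], [152, 250], [145, 240], [141, 188]]
tray z 0 [555.4 102.1] [128.6 183. ] 82.2
tray z 20 [551.2 100.9] [126.8 180.5] 82.2
[[227, 173], [268, 177], [261, 239], [220, 234]]
tray z 0 [ 618.1 -101.9] [125.8 185.2] 87.3
tray z 20 [ 613.  -100.3] [124.  182.7] 87.3
[[294, 151], [335, 153], [332, 214], [292, 212]]
tray z 0 [ 644.7 -317.2] [184.6 138.9] 2.5
tray z 20 [ 639.3 -312.6] [182. 137.] 2.5
[[404, 140], [414, 184], [409, 201], [368, 204], [363, 144]]
```

The blanks measure 90×100 as they should. Home is 82 mm short of each blank's centre:

| Tray | Home (x, y) mm | Yaw |
|---|---|---|
| step | (471.0, 301.2) | +11° |
| peak | (490.2, 104.9) | -6.1° |
| round | (555.0, -95.7) | -1.8° |

I'll move above the round tray's step template and pass near the empty tray for a look on the way.

>>> {"method": "play_rows", "body": {"commands": [[[0.12,0.12,0,0.06],[0.24,0.2,0,0.12],[0.36,0.28,0,0.18],[0.48,0.34,0,0.24],[0.56,0.37,0,0.3]]], "gripper": 0}}

```text
t: 0.78
tool_pos: [472.0, -331.3, 257.8]
orientation: [-0.0, 0.783, 0.622, -0.0]
wrist_force: [-0.1, -0.8, -0.2]
gripper_width: 88.6
gripper_force: 0.0
```

Run:
```python
from workcell import robot
import cv2
c=robot.capture("wrist"); cv2.imwrite("pics/w1.png",c["frame"][:,:,::-1]);print(c["mtx"],-c["R"].T@c["t"],c["R"].round(3)); s=robot.get_state(); print(s["tool_pos"],s["orientation"],s["t"])
```

```text
[[300.41385047   0.         281.1382483 ]
 [  0.         300.41385047 210.72256144]
 [  0.           0.           1.        ]] [ 486.36108859 -266.44815631  385.48491728] [[ 0.974 -0.226 -0.002]
 [-0.218 -0.941  0.259]
 [-0.06  -0.252 -0.966]]
[ 477.07445208 -327.68589102  257.30067899] [-3.12754671e-05  7.79053299e-01  6.26956154e-01  1.39156213e-03] 0.825
```

View pics/w1.png

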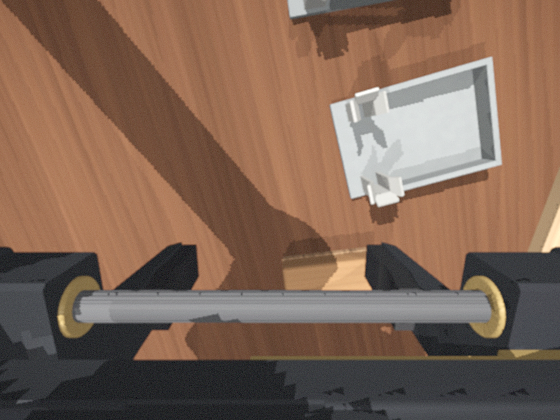

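The wrist view shows the empty tray, with its channel mouths near (368,106) and (384,188) and its long axis pointing right. I'll measure the channels there, and the round tray's far edge from the top view for comparison.

```bash
cat > m2.py <<'E'
from workcell import robot
from h import *
c=robot.capture("wrist"); hsv=cv2.cvtColor(c["frame"],cv2.COLOR_RGB2HSV).astype(int)
cv2.imwrite("pics/w2.png",cv2.resize(c["frame"][:,:,::-1][40:230,300:520],None,fx=3.5,fy=3.1,interpolation=cv2.INTER_CUBIC))
roi=np.zeros(hsv.shape[:2],bool); roi[30:235,290:530]=1
for b in blobs(roi&(hsv[...,2]>228)&(hsv[...,1]<25),30):
    h=cv2.convexHull(b).reshape(-1,2); r=cv2.minAreaRect(cast(c,h,68).astype(np.float32)); print("ch",b.mean(0).round(),np.round(r[0],1),np.round(r[1],1),round(r[2],1))
g=roi&(hsv[...,1]<60)&(hsv[...,2]>60); 
for b in blobs(g,3000):
    q=cv2.approxPolyDP(cv2.convexHull(b),4,True).reshape(-1,2); print(q.tolist()); 
    for z in (0,26): print(z,cast(c,q,z).round(1).tolist())
print(robot.get_state()["tool_pos"])
E
python3 m2.py
```

```text
ch [381. 204.] [ 580.8 -360.6] [21.4 11.9] 2.5
ch [349. 117.] [ 560.6 -264.4] [ 2.5 20. ] 2.6
ch [363.  98.] [ 576.5 -249.6] [22.2  2.8] 3.0
[[488, 65], [495, 172], [377, 212], [346, 202], [328, 109]]
0 [[743.9, -241.7], [747.5, -371.3], [592.6, -391.8], [554.5, -369.5], [551.6, -249.9]]
26 [[726.8, -243.1], [730.2, -364.0], [585.6, -383.1], [550.2, -362.3], [547.5, -250.8]]
[ 474.33774914 -329.52611083  257.12295183]
```

View pics/w2.png

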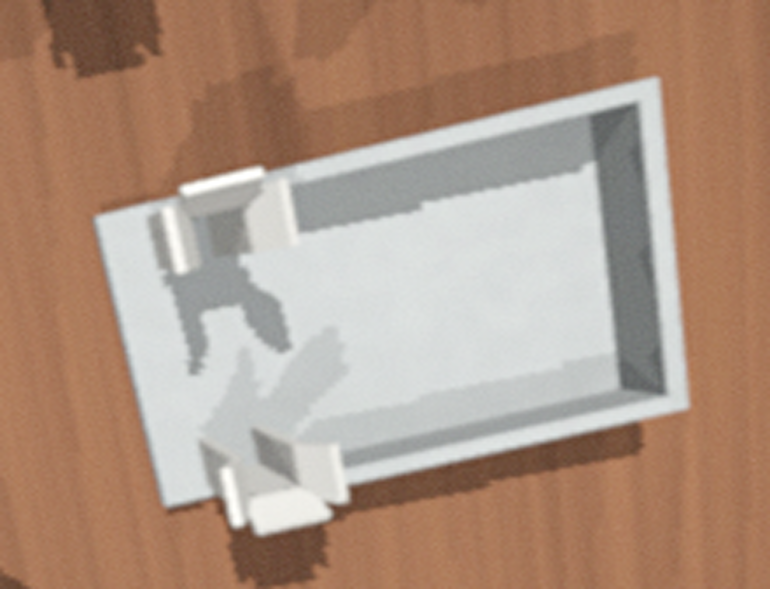

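The empty tray's channel mouths have outer flare edges at about (576.5,-248.5) and (581,-366.5). They span 118 mm, which fits 100+2·7 plus wall thickness. That puts home at about (579,-307.5), yaw about 2.4°. Now to the step template.

>>> {"method": "play_rows", "body": {"commands": [[[0.04,0.117,0,0.02],[0.08,0.234,0,0.04],[0.12,0.351,0,0.06],[0.162,0.468,0,0.064],[0.162,0.468,0,0.064]]], "gripper": 0}}

```text
t: 1.5
tool_pos: [551.8, -95.5, 257.6]
orientation: [-0.0, 0.717, 0.697, 0.0]
wrist_force: [-0.3, -0.2, -0.2]
gripper_width: 88.1
gripper_force: 0.0
```

```bash
cat > look.py <<'E'
import sys
from workcell import robot
from h import *
robot.capture("top")
c=robot.capture("wrist"); cv2.imwrite(f"pics/{sys.argv[1]}.png",c["frame"][:,:,::-1])
s=robot.get_state(); q=s["orientation"]; print(s["t"],s["tool_pos"].round(1),"yaw",np.degrees(2*np.arctan2(q[2],q[1])).round(2),"F",s["wrist_force"].round(1),s["gripper_width"].round(1))
np.savez(f"pics/{sys.argv[1]}.npz",mtx=c["mtx"],R=c["R"],t=c["t"])
E
python3 look.py w3
```

```text
Traceback (most recent call last):
  File "look.py", line 6, in <module>
    s=robot.get_state(); q=s["orientation"]; print(s["t"],s["tool_pos"].round(1),"yaw",np.degrees(2*np.arctan2(q[2],q[1])).round(2),"F",s["wrist_force"].round(1),s["gripper_width"].round(1))
                                                                                                                                                                  ^^^^^^^^^^^^^^^^^^^^^^^^
AttributeError: 'float' object has no attribute 'round'
```

View pics/w3.png

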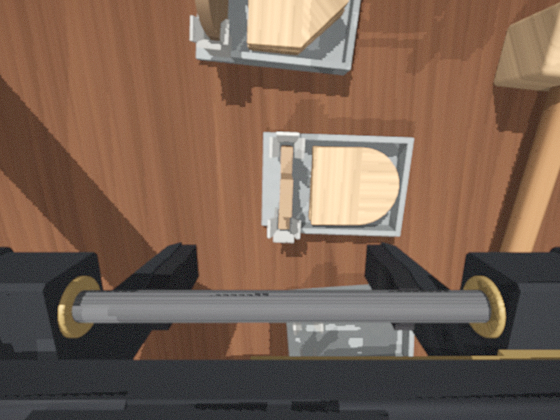

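The wrist view shows the round tray with the step template's edge between (287,147) and (287,230). I'll check it against the expected projections.

```bash
sed -i 's/s\["gripper_width"\].round(1)/round(float(s["gripper_width"]),1)/' look.py; python3 look.py w4
python3 - <<'E'
from h import *
c=dict(np.load("pics/w4.npz")); im=cv2.imread("pics/w4.png"); hsv=cv2.cvtColor(im,cv2.COLOR_BGR2HSV).astype(int)
a=np.radians(-1.8); X=np.array([np.cos(a),np.sin(a)]);Y=np.array([-X[1],X[0]]); H=np.array([555,-95.7])
pt=lambda x,y,z: np.r_[H+x*X+y*Y,z]
print("tongue top",proj(c,[pt(x,y,108) for x in(-6,6) for y in (-18,18)]).round(1).tolist())
print("should",proj(c,[pt(x,y,63) for x in(-6,6) for y in (-45,45)]).round(1).tolist())
print("blank",proj(c,[pt(32,y,40) for y in (-45,45)]).round(1).tolist())
print("flare",proj(c,[pt(0,y,68) for y in (-59,59)]).round(1).tolist())
cv2.imwrite("pics/w4c.png",cv2.resize(im[120:250,250:420],None,fx=4.6,fy=4.6,interpolation=cv2.INTER_CUBIC))
E
```

```text
1.7 [ 551.1 -100.1  257.6] yaw 87.96 F [ 0.1 -0.4  0.1] 88.0
tongue top [[280.0, 216.9], [279.9, 179.7], [292.5, 216.9], [292.8, 179.7]]
should [[280.3, 228.8], [280.0, 147.4], [291.0, 228.8], [291.4, 147.4]]
blank [[312.0, 222.7], [313.9, 146.2]]
flare [[285.7, 242.0], [285.8, 133.7]]
```

View pics/w4c.png

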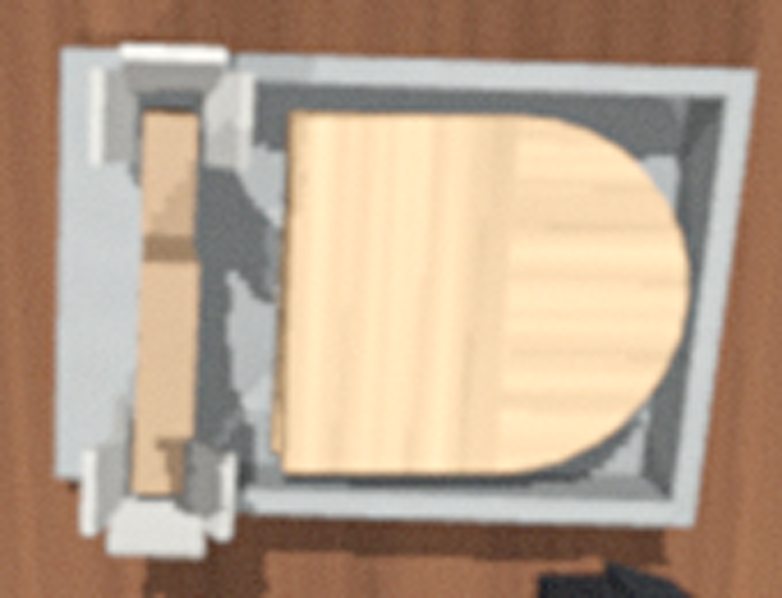

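The projections agree to about 2 mm (tongue x 280–293, as predicted), with home y nearer -94. Descending partway.

>>> {"method": "play_rows", "body": {"commands": [[[0.008,0.008,-0.08,0],[0.008,0.008,-0.16,0],[0.008,0.008,-0.235,0],[0.008,0.008,-0.235,0],[0.008,0.008,-0.235,0]]], "gripper": 0}}

```text
t: 2.33
tool_pos: [556.0, -95.8, 141.7]
orientation: [0.001, 0.719, 0.695, 0.0]
wrist_force: [0.2, -0.0, -0.7]
gripper_width: 88.2
gripper_force: 0.0
```

>>> {"method": "play_rows", "body": {"commands": [[[-0.002,0.002,-0.06,0],[-0.002,0.002,-0.122,0],[-0.002,0.002,-0.122,0],[-0.002,0.002,-0.122,0],[-0.002,0.002,-0.122,0]]], "gripper": 0}}

```text
t: 2.95
tool_pos: [555.2, -94.0, 80.9]
orientation: [0.001, 0.719, 0.695, 0.001]
wrist_force: [-0.6, -0.2, -0.4]
gripper_width: 88.3
gripper_force: 0.0
```

>>> {"method": "play_rows", "body": {"commands": [[[0,0,0,0],[0,0,0,0],[0,0,0,0],[0,0,0,0],[0,0,0,0]]], "gripper": 1}}

```text
t: 3.58
tool_pos: [554.5, -93.7, 79.2]
orientation: [-0.0, 0.719, 0.695, -0.0]
wrist_force: [0.2, -0.3, 0.1]
gripper_width: 40.4
gripper_force: 0.0
```

>>> {"method": "play_rows", "body": {"commands": [[[0,0,0,0],[0,0,0,0],[0,0,0,0],[0,0,0,0],[0,0,0,0]]], "gripper": 1}}

```text
t: 4.2
tool_pos: [554.7, -93.7, 79.3]
orientation: [0.0, 0.719, 0.695, 0.0]
wrist_force: [1.2, -0.7, -1.7]
gripper_width: 11.0
gripper_force: 30.0
```

Gripped. I'll lift and carry it to the empty tray.

>>> {"method": "play_rows", "body": {"commands": [[[0,0,0.1,0],[0,0,0.2,0],[0,-0.02,0.24,0],[0.02,-0.14,0.24,0.01],[0.03,-0.26,0.24,0.02]]], "gripper": 1}}

```text
t: 4.82
tool_pos: [569.6, -224.8, 199.6]
orientation: [0.0, 0.696, 0.718, -0.0]
wrist_force: [1.2, 0.2, -0.2]
gripper_width: 11.0
gripper_force: 30.0
```

>>> {"method": "play_rows", "body": {"commands": [[[0.01,-0.12,0,0.003],[0.018,-0.167,0,0.0035],[0.018,-0.167,0,0.0035],[0.018,-0.167,0,0.0035],[0.018,-0.167,0,0.0035]]], "gripper": 1}}

```text
t: 5.45
tool_pos: [578.6, -305.8, 199.5]
orientation: [-0.0, 0.692, 0.722, 0.0]
wrist_force: [-0.3, 0.1, -0.8]
gripper_width: 11.5
gripper_force: 30.0
```

```bash
python3 look.py w5
```

```text
5.55 [ 578.6 -306.2  199.5] yaw 92.38 F [-0.1 -0.2 -0.2] 11.6
```

View pics/w5.png

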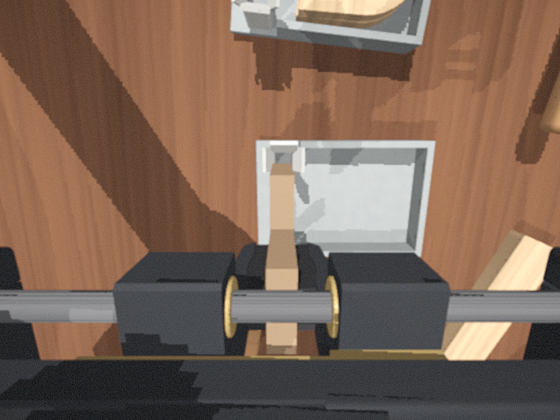

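The picture shows the held template pointing at the +y channel, whose mouth is at about (284,155) and outer edge near (284,142). Checking the projection.

Run:
```python
from h import *
c=dict(np.load("pics/w5.npz")); im=cv2.imread("pics/w5.png"); hsv=cv2.cvtColor(im,cv2.COLOR_BGR2HSV).astype(int)
roi=np.zeros(hsv.shape[:2],bool); roi[135:185,250:310]=1
for b in blobs(roi&(hsv[...,2]>225)&(hsv[...,1]<25),8):
    p=cast(c,b,68); print(b.mean(0).round(1),p.mean(0).round(1),np.ptp(p,0).round(1))
a=np.radians(2.4); X=np.array([np.cos(a),np.sin(a)]);Y=np.array([-X[1],X[0]]); H=np.array([579,-307.5])
print(H+58*Y)
```

```text
[302.7 160. ] [ 594.3 -263.3] [ 3.5 20.3]
[263.5 159.7] [ 560.8 -264.5] [ 3.1 21.1]
[283.2 142.5] [ 577.  -249.4] [23.6  3.4]
[ 576.57121208 -249.55087585]
```

The mouth centre is at about (577.2,-249.4), within 1 mm of what I expected. Descending.

>>> {"method": "play_rows", "body": {"commands": [[[0.002,-0.002,-0.1,0],[0.002,-0.002,-0.14,0],[0.002,-0.002,-0.17,0],[0.002,-0.002,-0.2,0],[0.002,-0.002,-0.22,0]]], "gripper": 1}}

```text
t: 6.18
tool_pos: [579.5, -308.1, 88.7]
orientation: [0.0, 0.693, 0.721, -0.0]
wrist_force: [-1.2, 0.3, 0.2]
gripper_width: 11.0
gripper_force: 30.0
```

>>> {"method": "play_rows", "body": {"commands": [[[0,0,-0.01,0],[0,0,-0.02,0],[0,0,-0.021,0],[0,0,-0.021,0],[0,0,-0.021,0]]], "gripper": 1}}

```text
t: 6.8
tool_pos: [579.7, -308.4, 79.2]
orientation: [0.001, 0.693, 0.721, 0.0]
wrist_force: [0.2, 0.1, 1.5]
gripper_width: 11.7
gripper_force: 30.0
```

>>> {"method": "play_rows", "body": {"commands": [[[0,0,0,0],[0,0,0,0],[0,0,0,0],[0,0,0,0],[0,0,0,0]]], "gripper": 0}}

```text
t: 7.42
tool_pos: [579.5, -308.2, 78.7]
orientation: [-0.0, 0.693, 0.721, 0.0]
wrist_force: [-0.2, -0.3, 0.5]
gripper_width: 59.0
gripper_force: 0.0
```

Released. On to the round template in the peak tray.

>>> {"method": "play_rows", "body": {"commands": [[[0,0,0.1,0],[0,0,0.2,0],[-0.02,0.1,0.24,-0.01],[-0.045,0.21,0.24,-0.02],[-0.07,0.32,0.24,-0.03]]], "gripper": 0}}

```text
t: 8.05
tool_pos: [543.9, -146.7, 199.1]
orientation: [0.0, 0.726, 0.687, 0.0]
wrist_force: [0.8, -0.1, -0.6]
gripper_width: 88.2
gripper_force: 0.0
```

>>> {"method": "play_rows", "body": {"commands": [[[-0.026,0.12,0,-0.005],[-0.052,0.24,0,-0.01],[-0.079,0.36,0,-0.017],[-0.109,0.506,0,-0.017],[-0.109,0.506,0,-0.017]]], "gripper": 0}}

```text
t: 8.68
tool_pos: [488.9, 107.7, 199.0]
orientation: [-0.0, 0.743, 0.67, 0.0]
wrist_force: [0.6, -0.2, -1.5]
gripper_width: 88.0
gripper_force: 0.0
```

```bash
python3 look.py w6
python3 - <<'E'
from h import *
c=dict(np.load("pics/w6.npz")); im=cv2.imread("pics/w6.png"); cv2.imwrite("pics/w6c.png",cv2.resize(im[90:260,200:440],None,fx=3.3,fy=3.3,interpolation=cv2.INTER_CUBIC))
a=np.radians(-6.1); X=np.array([np.cos(a),np.sin(a)]);Y=np.array([-X[1],X[0]]); H=np.array([490.2,104.9])
pt=lambda x,y,z: np.r_[H+x*X+y*Y,z]
f=lambda P:((proj(c,P)-[200,90])*3.3).round(0).tolist()
print("crop px: shoulder",f([pt(x,45,63) for x in(-6,6)]),"top",f([pt(x,0,108) for x in (-6,6)]),"flare",f([pt(0,y,68) for y in (-59,59)]))
E
```

```text
8.775 [489.8 105.6 198.9] yaw 83.98 F [ 0.3  0.3 -0. ] 88.4
crop px: shoulder [[254.0, 226.0], [300.0, 226.0]] top [[251.0, 441.0], [303.0, 441.0]] flare [[275.0, 596.0], [277.0, 172.0]]
```

View pics/w6c.png

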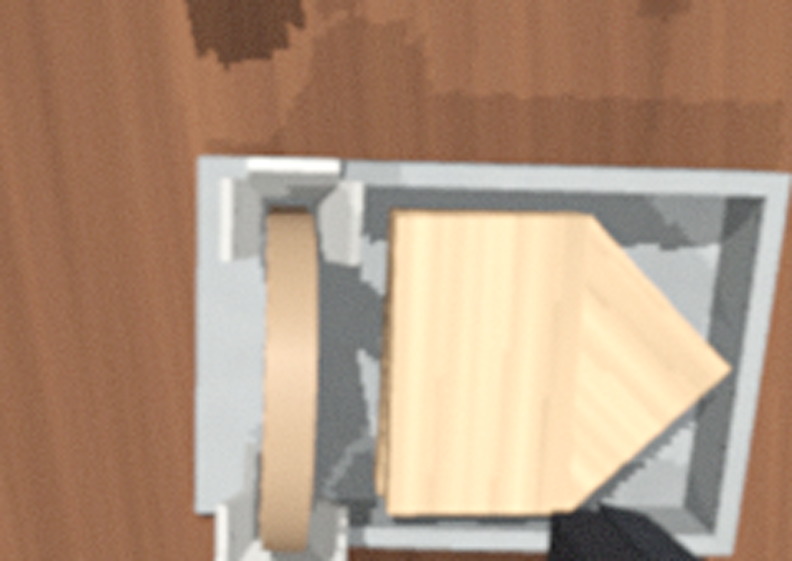

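The round template sits about 3 mm further in x and 3.5 mm further in y than I estimated from above, at about (493.3,108). I'll correct while descending.

>>> {"method": "play_rows", "body": {"commands": [[[0.007,0.005,-0.08,0],[0.007,0.005,-0.16,0],[0.007,0.005,-0.24,0],[0.007,0.005,-0.24,0],[0.007,0.005,-0.24,0]]], "gripper": 0}}

```text
t: 9.4
tool_pos: [494.5, 106.5, 80.0]
orientation: [0.001, 0.744, 0.668, 0.001]
wrist_force: [0.5, -0.7, 0.3]
gripper_width: 88.1
gripper_force: 0.0
```

>>> {"method": "play_rows", "body": {"commands": [[[0,0,0,0],[0,0,0,0],[0,0,0,0],[0,0,0,0],[0,0,0,0]]], "gripper": 1}}

```text
t: 10.02
tool_pos: [493.5, 107.4, 78.8]
orientation: [0.0, 0.744, 0.668, 0.0]
wrist_force: [-0.1, -0.6, 0.8]
gripper_width: 40.3
gripper_force: 0.0
```

>>> {"method": "play_rows", "body": {"commands": [[[0,0,0,0],[0,0,0,0],[0,0,0,0],[0,0,0,0],[0,0,0,0]]], "gripper": 1}}

```text
t: 10.65
tool_pos: [493.5, 107.3, 78.7]
orientation: [-0.0, 0.744, 0.668, -0.0]
wrist_force: [0.4, -0.1, -0.4]
gripper_width: 11.8
gripper_force: 30.0
```

>>> {"method": "play_rows", "body": {"commands": [[[0,0,0.1,0],[0,0,0.2,0],[0,-0.02,0.24,0],[0.04,-0.13,0.24,0.01],[0.075,-0.24,0.24,0.02]]], "gripper": 1}}

```text
t: 11.28
tool_pos: [531.3, -13.8, 199.1]
orientation: [0.0, 0.722, 0.692, 0.0]
wrist_force: [1.1, 0.8, -1.4]
gripper_width: 11.2
gripper_force: 30.0
```

>>> {"method": "play_rows", "body": {"commands": [[[0.03,-0.1,0,0.0034],[0.047,-0.162,0,0.0034],[0.047,-0.162,0,0.0034],[0.047,-0.162,0,0.0034],[0.047,-0.162,0,0.0034]]], "gripper": 1}}

```text
t: 11.9
tool_pos: [554.2, -92.5, 198.8]
orientation: [-0.0, 0.718, 0.696, -0.0]
wrist_force: [0.2, 0.3, -0.3]
gripper_width: 11.4
gripper_force: 30.0
```

```bash
cat > chk.py <<'E'
import sys,os
from h import *
n=sys.argv[1]; os.system(f"python3 look.py {n}")
c=dict(np.load(f"pics/{n}.npz")); im=cv2.imread(f"pics/{n}.png"); hsv=cv2.cvtColor(im,cv2.COLOR_BGR2HSV).astype(int)
roi=np.zeros(hsv.shape[:2],bool); roi[125:190,235:330]=1
for b in blobs(roi&(hsv[...,2]>215)&(hsv[...,1]<25),8):
    p=cast(c,b,68); print(b.mean(0).round(1),p.mean(0).round(1),np.ptp(p,0).round(1))
E
python3 chk.py w7
```

```text
12.0 [554.4 -92.8 198.9] yaw 88.14 F [-0.1 -0.4 -0.5] 11.2
[303.9 158.2] [574.  -49.7] [ 1.9 20.2]
[264.7 156.8] [540.7 -47.4] [ 3.4 20.2]
[285.  140.1] [558.3 -34.2] [22.6  4. ]
```

The mouth gives home at about (556.2,-92.3), so I'll correct by +1.5 mm in x and insert.

>>> {"method": "play_rows", "body": {"commands": [[[0.003,0,-0.1,0],[0.003,0,-0.14,0],[0.003,0,-0.17,0],[0.003,0,-0.2,0],[0.003,0,-0.22,0]]], "gripper": 1}}

```text
t: 12.62
tool_pos: [556.1, -93.6, 88.3]
orientation: [0.0, 0.719, 0.695, 0.0]
wrist_force: [0.5, -0.4, -0.5]
gripper_width: 11.3
gripper_force: 30.0
```

>>> {"method": "play_rows", "body": {"commands": [[[0,0,-0.01,0],[0,0,-0.02,0],[0,0,-0.021,0],[0,0,-0.021,0],[0,0,-0.021,0]]], "gripper": 1}}

```text
t: 13.25
tool_pos: [556.2, -93.8, 78.6]
orientation: [0.0, 0.719, 0.695, 0.0]
wrist_force: [-0.3, 0.6, 3.0]
gripper_width: 11.4
gripper_force: 30.0
```

>>> {"method": "play_rows", "body": {"commands": [[[0,0,0,0],[0,0,0,0],[0,0,0,0],[0,0,0,0],[0,0,0,0]]], "gripper": 0}}

```text
t: 13.88
tool_pos: [556.0, -93.7, 78.2]
orientation: [-0.0, 0.719, 0.695, -0.0]
wrist_force: [0.0, 0.2, 0.6]
gripper_width: 58.8
gripper_force: 0.0
```

>>> {"method": "play_rows", "body": {"commands": [[[0,0,0.1,0],[0,0,0.2,0],[-0.02,0.1,0.24,0.015],[-0.045,0.21,0.24,0.03],[-0.07,0.32,0.24,0.05]]], "gripper": 0}}

```text
t: 14.5
tool_pos: [520.4, 67.7, 198.6]
orientation: [0.0, 0.662, 0.75, 0.0]
wrist_force: [0.1, 0.2, 0.6]
gripper_width: 88.0
gripper_force: 0.0
```

>>> {"method": "play_rows", "body": {"commands": [[[-0.024,0.12,0,0.01],[-0.048,0.24,0,0.022],[-0.072,0.36,0,0.022],[-0.094,0.476,0,0.022],[-0.094,0.476,0,0.022]]], "gripper": 0}}

```text
t: 15.12
tool_pos: [472.6, 307.5, 198.1]
orientation: [-0.0, 0.634, 0.773, 0.0]
wrist_force: [-0.4, 0.0, 0.2]
gripper_width: 87.7
gripper_force: 0.0
```

```bash
python3 chk.py w8
python3 - <<'E'
from h import *
c=dict(np.load("pics/w8.npz")); im=cv2.imread("pics/w8.png"); cv2.imwrite("pics/w8c.png",cv2.resize(im[90:260,200:440],None,fx=3.3,fy=3.3,interpolation=cv2.INTER_CUBIC))
a=np.radians(11); X=np.array([np.cos(a),np.sin(a)]);Y=np.array([-X[1],X[0]]); H=np.array([474,304])
pt=lambda x,y,z: np.r_[H+x*X+y*Y,z]
f=lambda P:((proj(c,P)-[200,90])*3.3).round(0).tolist()
print("crop px: shoulder",f([pt(x,45,63) for x in(-6,6)]),"top",f([pt(x,0,108) for x in (-6,6)]),"flare",f([pt(0,y,68) for y in (-59,59)]))
E
```

```text
15.225 [473.8 304.4 198.1] yaw 101.09 F [ 0.6 -0.3 -0.3] 88.1
[300.2 160. ] [480.  350.1] [ 5.2 20.2]
[323.8 144.8] [496.7 366.3] [9.1 4.7]
[266.6 156.7] [451.5 347. ] [33.1 46.7]
crop px: shoulder [[251.0, 226.0], [297.0, 226.0]] top [[247.0, 441.0], [299.0, 441.0]] flare [[272.0, 597.0], [274.0, 172.0]]
```

View pics/w8c.png

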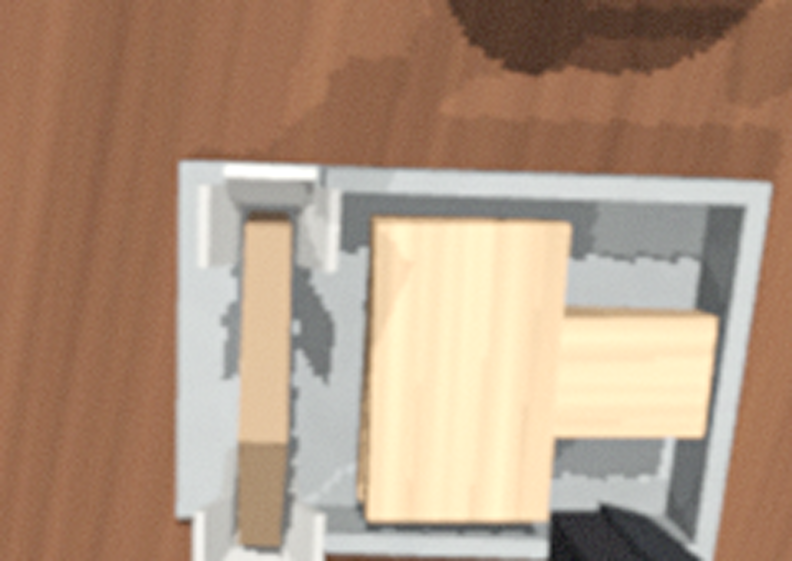

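The peak template's apex is at crop (265,441) and its shoulder at x 245–290, about 1.8 mm nearer than predicted. Grasp at (472.2,304).

>>> {"method": "play_rows", "body": {"commands": [[[-0.003,0,-0.08,0],[-0.003,0,-0.16,0],[-0.003,0,-0.239,0],[-0.003,0,-0.239,0],[-0.003,0,-0.239,0]]], "gripper": 0}}

```text
t: 15.85
tool_pos: [473.5, 303.8, 80.3]
orientation: [0.001, 0.636, 0.771, 0.001]
wrist_force: [-1.2, 0.5, 0.2]
gripper_width: 88.0
gripper_force: 0.0
```

>>> {"method": "play_rows", "body": {"commands": [[[0,0,0,0],[0,0,0,0],[0,0,0,0],[0,0,0,0],[0,0,0,0]]], "gripper": 1}}

```text
t: 16.48
tool_pos: [472.5, 304.3, 78.8]
orientation: [-0.0, 0.636, 0.772, -0.0]
wrist_force: [0.4, 0.8, -0.2]
gripper_width: 40.4
gripper_force: 0.0
```

>>> {"method": "play_rows", "body": {"commands": [[[0,0,0,0],[0,0,0,0],[0,0,0,0],[0,0,0,0],[0,0,0,0]]], "gripper": 1}}

```text
t: 17.1
tool_pos: [472.5, 304.3, 78.7]
orientation: [-0.0, 0.636, 0.772, -0.0]
wrist_force: [-0.1, 0.2, -0.4]
gripper_width: 11.3
gripper_force: 30.0
```

>>> {"method": "play_rows", "body": {"commands": [[[0,0,0.1,0],[0,0,0.2,0],[0,-0.02,0.24,-0.03],[0.02,-0.13,0.24,-0.06],[0.035,-0.24,0.24,-0.09]]], "gripper": 1}}

```text
t: 17.73
tool_pos: [490.0, 183.2, 198.9]
orientation: [0.0, 0.739, 0.674, 0.0]
wrist_force: [0.8, 0.0, 0.3]
gripper_width: 11.4
gripper_force: 30.0
```

>>> {"method": "play_rows", "body": {"commands": [[[0.005,-0.1,0,-0.0055],[0.007,-0.153,0,-0.0055],[0.007,-0.153,0,-0.0055],[0.007,-0.153,0,-0.0055],[0.007,-0.153,0,-0.0055]]], "gripper": 1}}

```text
t: 18.35
tool_pos: [493.3, 108.8, 198.7]
orientation: [-0.0, 0.744, 0.669, 0.0]
wrist_force: [0.3, 0.2, -1.8]
gripper_width: 11.4
gripper_force: 30.0
```

```bash
python3 chk.py w9
```

```text
18.45 [493.4 108.6 198.7] yaw 83.91 F [ 0.7 -0.1 -1. ] 11.3
[298.9 159.6] [511.8 149.3] [10.1 20. ]
[263.  158.5] [481.5 153.5] [ 5.5 22.6]
[283.5 141.9] [500.3 165.4] [23.4  5.6]
```

>>> {"method": "play_rows", "body": {"commands": [[[0.001,0,-0.1,0],[0.001,0,-0.14,0],[0.001,0,-0.17,0],[0.001,0,-0.2,0],[0.001,0,-0.22,0]]], "gripper": 1}}

```text
t: 19.08
tool_pos: [493.9, 108.2, 88.1]
orientation: [-0.0, 0.744, 0.668, -0.0]
wrist_force: [1.1, -0.9, -0.8]
gripper_width: 11.3
gripper_force: 30.0
```

>>> {"method": "play_rows", "body": {"commands": [[[0,0,-0.01,0],[0,0,-0.02,0],[0,0,-0.021,0],[0,0,-0.021,0],[0,0,-0.021,0]]], "gripper": 1}}

```text
t: 19.7
tool_pos: [494.2, 107.9, 78.6]
orientation: [0.0, 0.744, 0.668, 0.0]
wrist_force: [0.6, 1.1, 2.3]
gripper_width: 11.5
gripper_force: 30.0
```

>>> {"method": "play_rows", "body": {"commands": [[[0,0,0,0],[0,0,0,0],[0,0,0,0],[0,0,0,0],[0,0,0,0]]], "gripper": 0}}

```text
t: 20.32
tool_pos: [494.0, 107.8, 78.2]
orientation: [-0.0, 0.744, 0.668, -0.0]
wrist_force: [0.6, -0.4, -0.8]
gripper_width: 59.4
gripper_force: 0.0
```

>>> {"method": "play_rows", "body": {"commands": [[[0,0,0.1,0],[0,0,0.2,0],[0.02,-0.1,0.24,0.01],[0.045,-0.21,0.24,0.02],[0.07,-0.32,0.24,0.03]]], "gripper": 0}}

```text
t: 20.95
tool_pos: [529.2, -53.8, 198.7]
orientation: [0.0, 0.711, 0.703, 0.0]
wrist_force: [0.0, 0.0, -0.6]
gripper_width: 87.8
gripper_force: 0.0
```

>>> {"method": "play_rows", "body": {"commands": [[[0.026,-0.12,0,0.005],[0.052,-0.24,0,0.01],[0.078,-0.36,0,0.0177],[0.101,-0.512,0,0.0177],[0.101,-0.512,0,0.0177]]], "gripper": 0}}

```text
t: 21.58
tool_pos: [579.1, -311.6, 197.3]
orientation: [-0.0, 0.693, 0.721, -0.0]
wrist_force: [-0.4, 1.1, 0.7]
gripper_width: 87.9
gripper_force: 0.0
```

```bash
python3 chk.py w10
```

```text
21.675 [ 579.2 -309.1  197.6] yaw 92.33 F [-1.   0.5 -0.2] 87.9
[322.5 177.3] [ 612.5 -282.4] [15.3 24.6]
[300.1 153. ] [ 592.2 -262.6] [ 9.7 19.9]
[327.7 138.7] [ 614.4 -249.9] [2.8 4.1]
[269.2 155.7] [ 566.2 -266.2] [34.  46.8]
```

At the empty tray. Grip the step template at the same place.

>>> {"method": "play_rows", "body": {"commands": [[[0.001,0.001,-0.08,0],[0.001,0.001,-0.16,0],[0.001,0.001,-0.238,0],[0.001,0.001,-0.238,0],[0.001,0.001,-0.238,0]]], "gripper": 0}}

```text
t: 22.3
tool_pos: [580.8, -307.1, 81.3]
orientation: [0.001, 0.692, 0.722, 0.0]
wrist_force: [-0.3, 0.7, -0.6]
gripper_width: 88.4
gripper_force: 0.0
```

>>> {"method": "play_rows", "body": {"commands": [[[0,0,0,0],[0,0,0,0],[0,0,0,0],[0,0,0,0],[0,0,0,0]]], "gripper": 1}}

```text
t: 22.92
tool_pos: [580.0, -307.7, 79.2]
orientation: [-0.0, 0.692, 0.722, -0.0]
wrist_force: [-0.4, -0.5, -0.2]
gripper_width: 40.7
gripper_force: 0.0
```

>>> {"method": "play_rows", "body": {"commands": [[[0,0,0,0],[0,0,0,0],[0,0,0,0],[0,0,0,0],[0,0,0,0]]], "gripper": 1}}

```text
t: 23.55
tool_pos: [580.0, -307.7, 79.2]
orientation: [-0.0, 0.692, 0.722, -0.0]
wrist_force: [1.3, 0.3, 0.7]
gripper_width: 11.5
gripper_force: 30.0
```

>>> {"method": "play_rows", "body": {"commands": [[[0,0,0.1,0],[0,0,0.2,0],[0,0.02,0.28,0],[-0.015,0.1,0.28,0.005],[-0.035,0.2,0.28,0.01]]], "gripper": 1}}

```text
t: 24.18
tool_pos: [562.2, -207.1, 219.4]
orientation: [0.0, 0.681, 0.732, 0.0]
wrist_force: [-0.2, 0.2, -1.7]
gripper_width: 11.5
gripper_force: 30.0
```

>>> {"method": "play_rows", "body": {"commands": [[[-0.021,0.12,0,0.006],[-0.042,0.24,0,0.012],[-0.063,0.36,0,0.018],[-0.084,0.48,0,0.024],[-0.105,0.6,0,0.03]]], "gripper": 1}}

```text
t: 24.8
tool_pos: [509.3, 94.1, 219.4]
orientation: [0.0, 0.645, 0.764, 0.0]
wrist_force: [1.1, 0.4, -0.4]
gripper_width: 11.4
gripper_force: 30.0
```

>>> {"method": "play_rows", "body": {"commands": [[[-0.02,0.12,0,0.004],[-0.04,0.24,0,0.008],[-0.06,0.35,0,0.008],[-0.074,0.425,0,0.008],[-0.074,0.425,0,0.008]]], "gripper": 1}}

```text
t: 25.42
tool_pos: [472.1, 306.8, 219.0]
orientation: [-0.0, 0.634, 0.773, -0.0]
wrist_force: [-0.0, -0.1, -0.2]
gripper_width: 11.3
gripper_force: 30.0
```

```bash
python3 chk.py w11
```

```text
25.525 [472.9 304.5 219.1] yaw 101.09 F [ 0.2  0.1 -0.6] 11.0
[300.7 167.8] [482.9 341.2] [20.7 38.8]
[322.8 144.1] [498.  366.1] [11.8  5.7]
[268.5 157.2] [451.9 344.8] [33.5 51.1]
```

The channel blobs merge here. The earlier measurement (472.8,305) and the grasp position (472.5,304.3) agree with the current pose, so I'm inserting.

>>> {"method": "play_rows", "body": {"commands": [[[0,0.001,-0.12,0],[0,0.001,-0.17,0],[0,0.001,-0.21,0],[0,0.001,-0.24,0],[0,0.001,-0.26,0]]], "gripper": 1}}

```text
t: 26.15
tool_pos: [473.0, 304.6, 88.8]
orientation: [-0.0, 0.636, 0.772, -0.0]
wrist_force: [-2.6, -0.5, 1.2]
gripper_width: 11.5
gripper_force: 30.0
```

>>> {"method": "play_rows", "body": {"commands": [[[0,0,-0.01,0],[0,0,-0.02,0],[0,0,-0.022,0],[0,0,-0.022,0],[0,0,-0.022,0]]], "gripper": 1}}

```text
t: 26.78
tool_pos: [472.9, 305.2, 79.1]
orientation: [0.0, 0.636, 0.772, 0.0]
wrist_force: [-5.7, -2.3, 7.1]
gripper_width: 11.2
gripper_force: 30.0
```

>>> {"method": "play_rows", "body": {"commands": [[[0,0,0,0],[0,0,0,0],[0,0,0,0],[0,0,0,0],[0,0,0,0]]], "gripper": 0}}

```text
t: 27.4
tool_pos: [473.0, 305.3, 78.2]
orientation: [0.0, 0.636, 0.772, 0.0]
wrist_force: [-0.5, -1.0, 0.4]
gripper_width: 59.1
gripper_force: 0.0
```

>>> {"method": "play_rows", "body": {"commands": [[[0,0,0.1,0],[0,0,0.2,0],[0,0,0.28,0],[-0.02,-0.1,0.3,0],[-0.05,-0.2,0.3,0]]], "gripper": 0}}

```text
t: 28.02
tool_pos: [447.9, 204.4, 229.1]
orientation: [0.001, 0.635, 0.772, 0.001]
wrist_force: [0.4, -0.4, -0.9]
gripper_width: 87.9
gripper_force: 0.0
```

>>> {"method": "play_rows", "body": {"commands": [[[-0.08,-0.06,0,0],[-0.16,-0.12,0,0],[-0.2,-0.18,0,0],[-0.2,-0.18,0,0],[-0.2,-0.18,0,0]]], "gripper": 0}}

```text
t: 28.65
tool_pos: [348.6, 115.5, 228.5]
orientation: [0.0, 0.636, 0.772, 0.0]
wrist_force: [0.1, 0.6, 0.4]
gripper_width: 88.5
gripper_force: 0.0
```

Run:
```python
from workcell import robot
from h import *
f=lambda i,w=800:cv2.resize(i,(w,int(i.shape[0]*w/i.shape[1])),interpolation=cv2.INTER_CUBIC)
ct=robot.capture("top"); cs=robot.capture("scene")
t=ct["frame"][130:255,135:420,::-1]; s=cs["frame"][165:305,110:430,::-1]
a=np.vstack([f(t)[:310],f(s)])[:600]; cv2.imwrite("pics/end.png",a)
# expected apex/top midpoints (z=108) of each placed template vs a 10 mm high one, in stacked crop px
for n,x,y in (("step",472.9,305),("peak",494,107.8),("round",556,-93)):
    for z in (108,118):
        p=(proj(cs,[x,y,z])[0]-[110,165])*2.5; print(n,z,(p+[0,310]).round(0))
s=robot.get_state(); print(s["t"],s["tool_pos"],s["wrist_force"])
```

```text
step 108 [720. 463.]
step 118 [722. 458.]
peak 108 [521. 408.]
peak 118 [522. 403.]
round 108 [312. 387.]
round 118 [311. 381.]
28.75 [348.58184348 115.75881686 228.22382263] [-0.5993432  -0.03846242  0.26609038]
```

View pics/end.png

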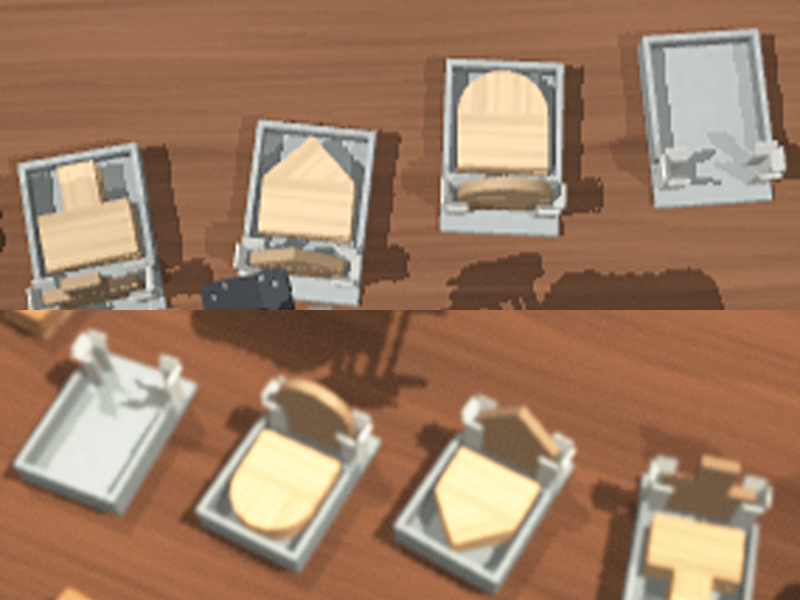

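The picture shows each template seated in its matching tray and the empty tray free. The tops are at about (313,385), (521,407) and (721,462), which match the predicted fully-home height of 108 mm. Handing in.

```bash
python3 -c "
from workcell import robot
print(robot.sign_off())"
```

```text
the job is handed in; nothing more can be done
None
```

I handed the job in after about 29 s of robot time: the round, peak and step templates each stand fully home in the matching tray (last pictures agree), the fourth tray is empty again, and I never went near the block or the tin; sign-off returned no verdict.

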